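# Set out the kit for a spindle set-up

### The arm

A 7-joint arm with a two-finger parallel gripper is mounted at the origin on a cart in front of the work surface, level with it; the furniture and walls round the work are solid. World frame = base frame: x ahead of the robot, y to its left, z up, the work surface at z = 0. Lengths are in mm, angles in rad, forces in N, time in s.
With the tool pointing down it reaches from about 400 to 875 mm from the base axis. Payload 4.4 kg.
Tool frame: the origin (TCP) lies at the centre of the arm's flange, where the gripper is bolted on; the fingertips stand 173 mm ahead of it and the grasp point (between the pads) lies 155 mm ahead of it (env.nose_length is the distance from the TCP to the fingertips, in mm); z points along the fingers, y is the line along which they close (so a half turn about z gives the same grasp; the last joint's range is limited). The gripper opens to 85 mm and grips with 20 to 120 N. Pads are 22 mm wide; open, the fingers measure 114 mm over their backs; the gripper's body (76 mm by 85 mm) begins 54 mm behind the grasp point. The pads swing forward as they close: fully open they stand 13 mm farther back than shut.
Start: joints at [-1.229, 0.628, 0.038, 1.517, -0.027, 0.996, -0.02], TCP at [257.767, 596.717, 404.713] pointing down, gripper open.
Joint ranges: [-3.06, 3.06], [-0.37, 2.12], [-1.25, 1.32], [0.18, 2.47], [-1.1, 4.24], [0.23, 1.98], [-2.94, 2.94]. Speed limits (rad/s): [2.57, 2.57, 3.14, 3.14, 3.14, 3.14, 3.14].

### API

Orientations are given as a unit quaternion [x, y, z, w].
In Python, from bench import readout, capture, env gives the robot as it stands.
- The arm moves only by the tool step_arm, never from a script. Its argument "commands" is a list of rows, each a list of 7 numbers: the opening, from -1 (shut) to 1 (fully open), then the shift along the tool's x, y, z scaled (see below), then the turn, a rotation vector about the tool's x, y, z scaled (see below). A call has 1 to 5 rows; each row is the pose to reach, as a shift and turn from the pose commanded when the call began, along the tool's axes at that moment; what a row does not reach only later rows make up. The controller multiplies each number of a shift by 0.25 m and each number of a turn by 90 degrees. A row lasts 1/8 s, in which the tool goes at most 62.5 mm and 10.7 degrees, less where a joint would pass 70% of its speed; a pose out of reach is approached as far as the arm can. A call with a number of a shift or a turn outside -1 to 1 is refused whole. A call with a gripper value outside its range is refused whole. The fingers move at their own pace and stop on an object; "grip_force" is the grip in N (left out, the last holds). Time passes only in rows, so rows that repeat a pose let the fingers close. It gives the time, the measured TCP pose, the force, the opening and the grip force at its end, in the units of the state.
- readout.observe(): the state, without advancing time (a new reading comes with each control period).
- capture(name): name is "scene" or "top" or "wrist"; returns a dict with "pixels" (480x640x3 uint8, blue, green, red), "mtx" (3x3 intrinsics, pixels), "R" (3x3) and "t" (3): a world point X has camera coordinates R X + t. Camera axes: x right, y down, z forward; pixel columns grow to the right and rows downward; lengths in mm; the calibration is good to about 2 mm. A picture is of the moment at which its call begins. There is no depth.
- env.finish_job(): hands the job in; it is judged then, once.
The state is a dict: "clock": time; "joint_positions": joint angles; "joint_vel": joint speeds; "joint_torque": joint torques, N m; "tcp_pos": TCP position; "tool_rot": TCP orientation; "force": force on the tool from outside, world axes, zero at the start; "moment": the same for the moment, N m; "grip_width": finger opening in mm; "gripper_force": force on a finger pad.
Only numpy, scipy, OpenCV 4.12 (cv2) and the standard library are available. Lean on these libraries where they do the work, as an engineer would, in place of code of your own. Each camera call takes 0.05 s, during which the arm holds its last target. There are 200 camera calls.

### The job

Set out the kit for the next spindle set-up on the row of three plywood pads, each part lying flat and centred on its pad: the guide bearing on the end pad that has the setting gauge behind it, the wooden sample block on the other end pad, which has the tape measure behind it, and the larger, thicker spacer ring on the middle pad between them. Then lay the smaller, thinner spacer ring flat and centred on top of the ring on the middle pad. Do not shift the setting gauge or the tape measure.

Things in the scene. Friction and masses are not known exactly. Their poses are not given: they have to be found in the camera images.
- guide_bearing: pale grey guide ring with a ball bearing and a thin red seal ring seen on top, outside diameter 62 mm, 16 mm high, lying flat (treat it as a solid disc). Origin at the centre of its underside, z up. Grasp it from above across its outside diameter
- wood_sample: short plain pale wooden sample block, 40 mm wide (its x axis), 120 mm long (its y axis), 40 mm high, lying flat with its length roughly along the world y axis (give or take 0.3 rad). Origin at the centre of its underside, z up. Grasp it from above across its 40 mm width
- thick_ring: grey ground steel spacer ring, outside diameter 60 mm, 20 mm high, bore 30 mm, lying flat; the larger and thicker of the two spacer rings. Origin at the centre of its underside, z up. Grasp it from above across its outside diameter
- thin_ring: grey ground steel spacer ring, outside diameter 50 mm, 10 mm high, bore 30 mm, lying flat; the smaller and thinner of the two spacer rings. Origin at the centre of its underside, z up. Grasp it from above across its outside diameter
- pad_left: square plywood pad 84 x 84 x 6 mm with a thin dark centre cross, fixed flat on the machine table; origin at the centre of its underside (table height), so its top is 6 mm above the origin; sides parallel to the world x and y axes give or take 0.2 rad. It is the left one of the three pads in the row, seen from the robot (left is +y)
- pad_middle: square plywood pad 84 x 84 x 6 mm with a thin dark centre cross, fixed flat on the machine table; origin at the centre of its underside (table height), so its top is 6 mm above the origin; sides parallel to the world x and y axes give or take 0.2 rad. It is the middle one of the three pads in the row, seen from the robot (left is +y)
- pad_right: square plywood pad 84 x 84 x 6 mm with a thin dark centre cross, fixed flat on the machine table; origin at the centre of its underside (table height), so its top is 6 mm above the origin; sides parallel to the world x and y axes give or take 0.2 rad. It is the right one of the three pads in the row, seen from the robot (left is +y)
- setting_gauge: setting gauge: pale alloy bridge block on two feet, 120 mm long (its y axis), 42 mm wide with its small black knob, 45 mm high, with a thin upright steel pin reaching to 95 mm, loose on the table, behind (farther from the robot than) the left or the right pad of the row, it changes. Origin at the centre of its underside. Not to be moved
- tape_measure: yellow tape measure with black parts, 36 x 89 mm and 67 mm high, loose on the table, behind the pad at the other end of the row. Origin at the centre of its underside. Not to be moved
There are look-alikes about, which are no part of the job. What is shaped like the thick_ring but green is not meant.

How it is judged (in metres and radians):
At the end, for the whole second after the job is handed in: Bearing on the end pad before the setting gauge, wooden sample on the other end pad, thick ring on the middle pad, each within 12 mm of the pad's centre; thin ring on the thick ring, within 10 mm of its centre. All flat (0.12 rad), at resting height (4 mm), right way up, released, at rest (horizontal distance between thick_ring and pad_middle below 0.012 m and horizontal distance between thin_ring and thick_ring below 0.01 m and ((world y of setting_gauge above -0.2 m and horizontal distance between guide_bearing and pad_left below 0.012 m and horizontal distance between wood_sample and pad_right below 0.012 m) or (world y of setting_gauge below -0.2 m and horizontal distance between guide_bearing and pad_right below 0.012 m and horizontal distance between wood_sample and pad_left below 0.012 m)) and height (world z) of guide_bearing between 0.002 and 0.01 m and angle between each of guide_bearing, wood_sample, thick_ring, thin_ring's own z axis and vertical below 0.12 rad and linear speed of each of guide_bearing, wood_sample, thick_ring, thin_ring below 0.02 m/s and height (world z) of wood_sample between 0.002 and 0.01 m and height (world z) of thick_ring between 0.002 and 0.01 m and height (world z) of thin_ring between 0.022 and 0.03 m); the robot touches nothing.
It fails at once if the setting gauge is shifted by more than 15 mm (distance of setting_gauge from where it was at the start of the episode above 0.015 m).
It fails at once if the tape measure is shifted by more than 15 mm (distance of tape_measure from where it was at the start of the episode above 0.015 m).
It also fails if it takes over 118 s, if anything falls off the work surface, if the arm or the gripper's body presses on something with over 40 N, if the wrist force passes 120 N, or if a joint passes its speed limit or range.

## Working session

There is one attempt and no reset: what is moved stays moved. The work goes in short steps, Python scripts to look and compute and a tool call to move; the robot and the scene stay as the last step left them, time stands still between calls to the robot, and variables do not carry over. Pictures are saved under pics/ and viewed, at most 16 in all, crops included, and the job is handed in when it is done.

Besides the shell and the picture viewer there is one more tool, called after "Request:" by a JSON object that holds its "op" and its "data". step_arm: Moves the arm, as the interface text tells. Its arguments: {"type":"object","properties":{"commands":{"type":"array","items":{"type":"array","items":{"type":"number","minimum":-1,"maximum":1}}},"grip_force":{"type":"number"}},"required":["commands"]}

```bash
mkdir -p pics; python3 - <<'E'
from bench import readout, capture, env
import cv2,pickle
d={}
for n in("scene","top"):
    c=capture(n); d[n]=c; cv2.imwrite(f"pics/{n}0.png",c["pixels"])
    print(n,c["mtx"].tolist(),c["R"].tolist(),c["t"].tolist())
pickle.dump(d,open("d0.pkl","wb"))
s=readout.observe(); print(s)
E
```

```text
scene [[545.8068947112816, 0.0, 321.56466259190586], [0.0, 545.8068947112816, 238.65264163852046], [0.0, 0.0, 1.0]] [[0.5812566171721704, -0.8137105668253446, -0.003982264474073924], [-0.3889229755271139, -0.27351337749181903, -0.8797325454023818], [0.7147584655677057, 0.5128991575054439, -0.4754521954197971]] [-342.33641578472435, 236.67038020259997, 809.5058035196902]
top [[467.60501324047806, 0.0, 321.70456384617563], [0.0, 467.60501324047806, 236.91567694015146], [0.0, 0.0, 1.0]] [[-0.01679132309693167, -0.9996198064658222, 0.021869933467821543], [-0.9961046155126982, 0.014830547419234778, -0.0869232409516925], [0.08656585021216283, -0.023244297891704974, -0.9959749274919363]] [-17.32081451503531, 556.2560925582026, 936.5752628136339]
{'clock': 0.1, 'joint_positions': array([-1.22881812,  0.62926121,  0.03842454,  1.51824047, -0.02703179,
        0.99628717, -0.01999124]), 'joint_vel': array([ 1.77264499e-03, -7.60556966e-04,  1.23804795e-03, -2.92171575e-03,
        1.77156487e-03, -7.63373116e-05, -3.05475994e-05]), 'joint_torque': array([ 2.17764049e-03, -5.64532650e+01,  1.23024467e+00, -1.93976641e+01,
        1.12419430e-02,  5.35516039e-03, -1.45473257e-05]), 'tcp_pos': array([257.62684537, 596.49198278, 403.88430859]), 'tool_rot': array([ 2.02475197e-01,  9.79287031e-01, -8.20143924e-04, -1.80790091e-04]), 'force': array([ 0.3012138 , -0.10500413,  0.23415381]), 'moment': array([ 0.04753861, -0.03645072, -0.03663068]), 'gripper_force': 0.0, 'grip_width': 85.52769639436973}
```

View pics/top0.png

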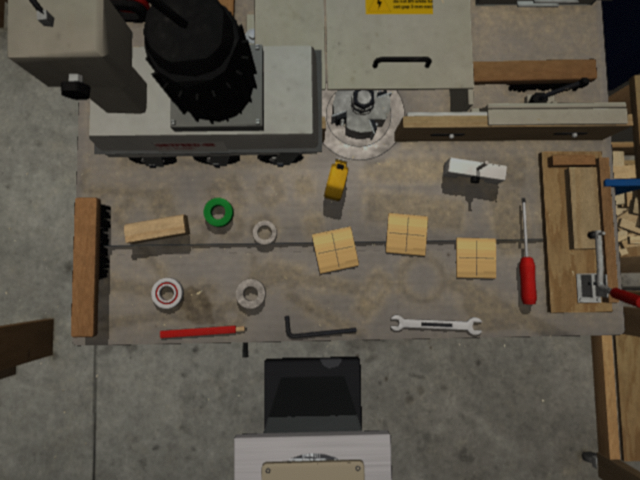

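View pics/scene0.png

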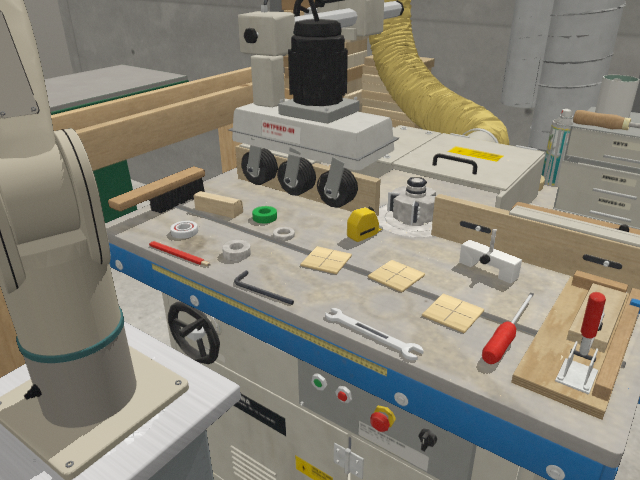

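The tape (top 337,180) is behind the left pad (335,249) and the gauge (477,170) is behind the right pad (476,258). So the bearing (167,293) goes to the right pad, the wood (155,229) to the left and the rings to the middle (407,235). There are three ring candidates: green (218,212) is the decoy, grey (250,293) looks larger and thicker, and grey (264,232) looks smaller and thinner. I'll confirm that in crops.

```bash
python3 - <<'E'
import cv2
a=cv2.imread("pics/top0.png")[195:315,115:315]; cv2.imwrite("pics/tc1.png",cv2.resize(a,None,fx=4,fy=4,interpolation=3))
a=cv2.imread("pics/top0.png")[205:285,305:505]; cv2.imwrite("pics/tc2.png",cv2.resize(a,None,fx=4,fy=4,interpolation=3))
a=cv2.imread("pics/scene0.png")[185:335,160:320]; a=cv2.imread("pics/scene0.png")[185:335,160:360]; cv2.imwrite("pics/sc1.png",cv2.resize(a,None,fx=4,fy=4,interpolation=3))
E
```

```text
(no output)
```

View pics/tc1.png

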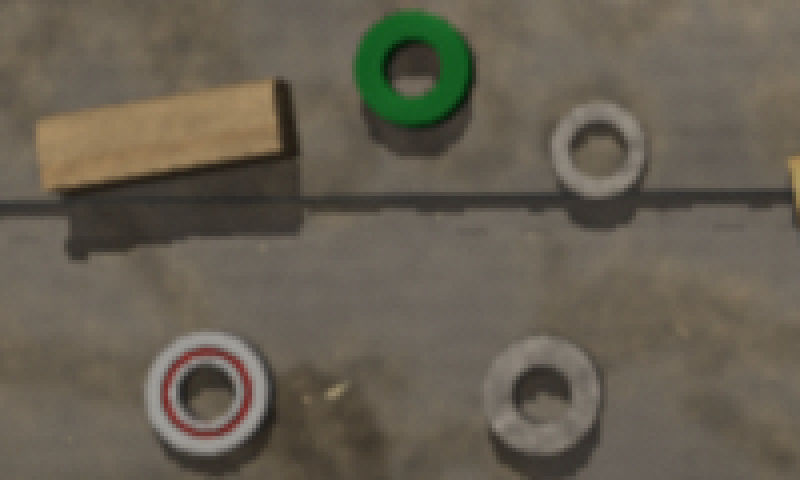

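View pics/tc2.png

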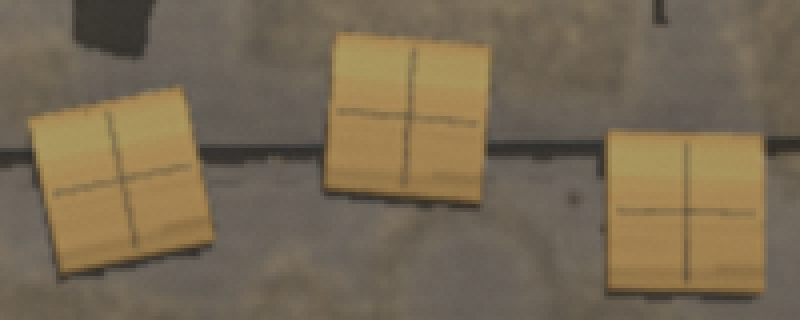

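View pics/sc1.png

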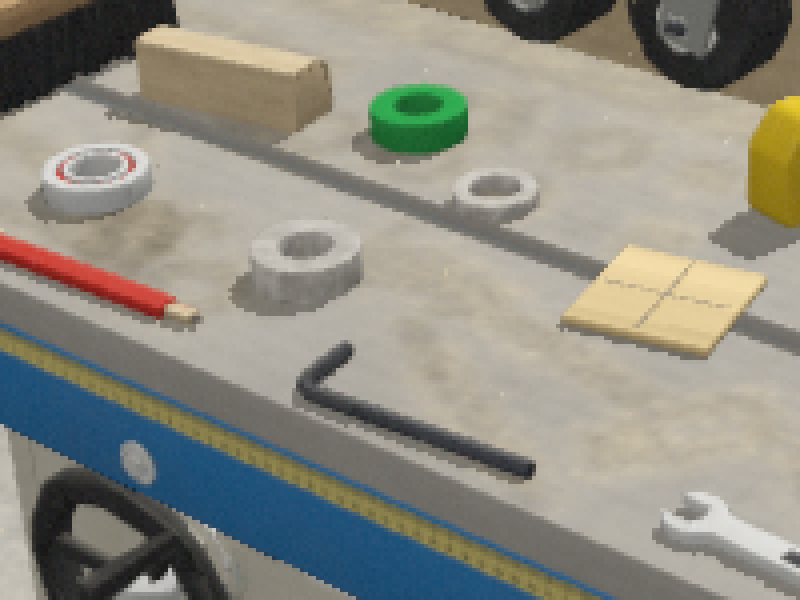

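The crops confirm it. In the top crop the thick ring (542,394) is grey and the wider of the two. In the scene crop it (306,243) is also clearly the taller. The thin ring (598,149 / 496,187) is smaller and flatter, and the green one is left out. Now I'll triangulate.

```bash
cat > h.py <<'E'
import numpy as np,cv2
def P(c): return c["mtx"]@np.c_[c["R"],c["t"]]
def tri(ca,a,cb,b):
    X=cv2.triangulatePoints(P(ca),P(cb),np.float64(a),np.float64(b)).ravel(); X=X[:3]/X[3]
    err=[np.linalg.norm((P(c)@np.r_[X,1])[:2]/(P(c)@np.r_[X,1])[2]-p) for c,p in((ca,a),(cb,b))]
    return X,max(err)
def plane(c,p,z):  # pixel ray met with height z
    d=c["R"].T@np.linalg.inv(c["mtx"])@np.r_[p,1]; o=-c["R"].T@c["t"]
    return (o+d*(z-o[2])/d[2])[:2]
E
python3 - <<'E'
import pickle,numpy as np
from h import *
from bench import env
print(env.nose_length)
d=pickle.load(open("d0.pkl","rb"));T,S=d["top"],d["scene"]
for c in(T,S):
    for k in c: c[k]=np.array(c[k])
o=lambda p,x,y:np.array(p)/4-.375+[x,y]
t1=lambda p:o(p,115,195); t2=lambda p:o(p,305,205); s1=lambda p:o(p,160,185)
for n,a,b,z in(("bearing",t1((207,393)),s1((97,164)),16),("thick",t1((542,394)),s1((306,243)),20),("thin",t1((598,149)),s1((496,187)),10),("wood",t1((161,135)),s1((232,49)),40),("padL",t2((122,180)),s1((668,293)),6),("padM",t2((410,117)),np.array((397,275.)),6),("padR",t2((687,212)),np.array((453,312.)),6)):
    X,e=tri(T,a,S,b); print(n,X.round(1),e.round(2),"top@z",plane(T,a,z).round(1),"scene@z",plane(S,b,z).round(1))
q=[plane(T,t1(p),40) for p in((37,120),(275,80),(282,152),(50,189))]; print(np.round(q,1))
E
```

```text
173.4
bearing [446.8 292.5  15.1] 0.09 top@z [446.9 292.1] scene@z [445.5 291.1]
thick [443.1 122.1  18.6] 0.32 top@z [443.6 121.5] scene@z [441.1 120.7]
thin [569.6  93.7   7.2] 0.1 top@z [569.5  93.3] scene@z [565.4  90.4]
wood [577.1 310.6  36. ] 0.05 top@z [576.8 309.2] scene@z [570.9 303.9]
padL [530.7 -54.5   4.9] 0.17 top@z [530.4 -54.2] scene@z [529.4 -55.7]
padM [ 561.6 -207.2    1.7] 0.08 top@z [ 561.3 -206.4] scene@z [ 555.2 -210.2]
padR [ 508.7 -351.6    2.2] 0.4 top@z [ 509. -351.] scene@z [ 502.9 -353. ]
[[585.2 371. ]
 [603.8 252.5]
 [567.3 248.7]
 [550.4 363.9]]
```

Request:
{"op": "step_arm", "data": {"commands": [[1,-1,-0.695,0,0,0,0.58],[1,-1,-0.695,0,0,0,0.58],[1,-1,-0.695,0,0,0,0.58],[1,-1,-0.695,0,0,0,0.58],[1,-1,-0.695,0,0,0,0.58]], "grip_force": 40}}

```text
clock: 0.72
tcp_pos: [419.3, 335.7, 404.6]
tool_rot: [0.615, 0.788, -0.0, 0.0]
force: [0.8, 0.9, 0.7]
grip_width: 85.4
gripper_force: 0.0
```

```bash
cat > go.py <<'E'
# prints the command numbers to reach world X Y Z with the tool's y axis at yaw deg
import sys,numpy as np
from scipy.spatial.transform import Rotation as R
from bench import readout
def go(x,y,z,yaw):
    s=readout.observe(); r=R.from_quat(s["tool_rot"]); p=np.array(s["tcp_pos"])
    a=np.radians(yaw+90)/2; g=R.from_quat([np.cos(a),np.sin(a),0,0])
    print("t",s["clock"],p.round(1),s["tool_rot"].round(4),"cmd",(r.inv().apply(np.array([x,y,z])-p)/250).round(4),((r.inv()*g).as_rotvec()/(np.pi/2)).round(4))
if __name__=="__main__": go(*map(float,sys.argv[1:5]))
E
python3 go.py 447 292 380 8.7
```

```text
t 0.725 [419.3 335.7 404.6] [ 6.153e-01  7.883e-01 -2.000e-04  2.000e-04] cmd [-0.1966  0.065   0.0986] [-0.0001  0.0003  0.0595]
```

Request:
{"op": "step_arm", "data": {"commands": [[1,-0.197,0.065,0.2,0,0,0.0595],[1,-0.197,0.065,0.3,0,0,0.0595],[1,-0.197,0.065,0.3,0,0,0.0595],[1,-0.197,0.065,0.3,0,0,0.0595]]}}

```text
clock: 1.23
tcp_pos: [446.3, 295.4, 330.5]
tool_rot: [0.648, 0.761, 0.001, -0.0]
force: [-0.0, 0.5, -0.4]
grip_width: 85.2
gripper_force: 0.0
```

```bash
python3 - <<'E'
from bench import capture
from h import *
import pickle
c=capture("wrist"); c={k:np.array(v) for k,v in c.items()}; pickle.dump(c,open("w1.pkl","wb")); cv2.imwrite("pics/w1.png",c["pixels"])
q=P(c)@np.r_[446.9,292.1,16,1]; print(q[:2]/q[2], -c["R"].T@c["t"])
E
python3 go.py 447 292 190 8.7
```

```text
[317.68607618 233.34058886] [434.42503382 370.44534264 299.14776988]
t 1.275 [446.4 295.6 330.8] [ 0.6483  0.7614  0.0011 -0.    ] cmd [-0.0156 -0.0007  0.5633] [ 0.001  -0.0009  0.0053]
```

View pics/w1.png

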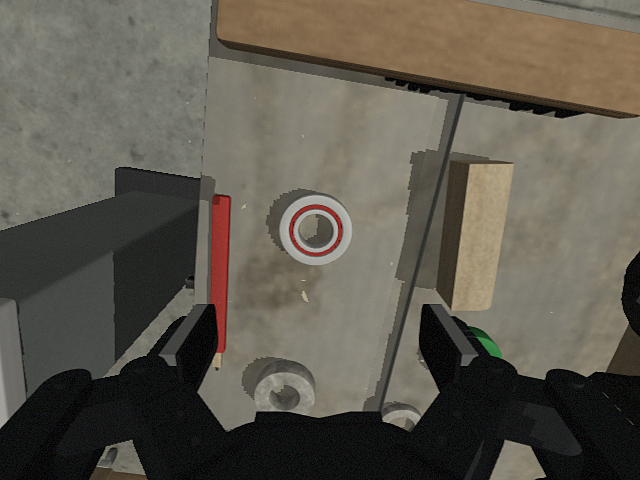

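The wrist view shows the bearing centred at (316,230), about 2 mm from the prediction. I'm descending on it.

Request:
{"op": "step_arm", "data": {"commands": [[1,-0.01,0,0.2,0.001,-0.001,0.005],[1,-0.01,0,0.4,0.001,-0.001,0.005],[1,-0.01,0,0.58,0.001,-0.001,0.005],[1,-0.01,0,0.62,0.001,-0.001,0.005],[1,-0.01,0,0.62,0.001,-0.001,0.005]]}}

```text
clock: 1.9
tcp_pos: [447.1, 292.7, 175.6]
tool_rot: [0.652, 0.759, -0.0, 0.0]
force: [-0.3, -0.4, 0.3]
grip_width: 85.5
gripper_force: 0.0
```

Request:
{"op": "step_arm", "data": {"commands": [[0,0,0,0,0,0,0],[-0.5,0,0,0,0,0,0],[-1,0,0,0,0,0,0],[-1,0,0,0,0,0,0],[-1,0,0,0,0,0,0]]}}

```text
clock: 2.52
tcp_pos: [446.7, 292.4, 177.0]
tool_rot: [0.652, 0.758, -0.0, -0.0]
force: [-3.0, -0.9, 9.5]
grip_width: 59.8
gripper_force: 40.8
```

```bash
python3 go.py 447 292 280 8.7;python3 go.py 509 -351 280 8.7
```

```text
t 2.525 [446.7 292.4 177. ] [ 6.518e-01  7.584e-01 -1.000e-04 -1.000e-04] cmd [-0.0017  0.0007 -0.412 ] [-0.0002 -0.0001 -0.0005]
t 2.525 [446.7 292.4 177. ] [ 6.518e-01  7.584e-01 -1.000e-04 -1.000e-04] cmd [-2.5817 -0.141  -0.4122] [-0.0002 -0.0001 -0.0005]
```

Request:
{"op": "step_arm", "data": {"commands": [[-1,0,0,-0.15,0,0,0],[-1,0,0,-0.35,0,0,0],[-1,-0.25,-0.014,-0.45,0,0,0],[-1,-0.5,-0.027,-0.45,0,0,0],[-1,-0.75,-0.041,-0.45,0,0,0]]}}

```text
clock: 3.15
tcp_pos: [464.7, 108.5, 289.2]
tool_rot: [0.651, 0.759, 0.0, 0.001]
force: [1.0, 0.3, -3.2]
grip_width: 60.2
gripper_force: 45.6
```

Request:
{"op": "step_arm", "data": {"commands": [[-1,-0.25,-0.014,0,0,0,0],[-1,-0.5,-0.027,0,0,0,0],[-1,-0.75,-0.041,0,0,0,0],[-1,-1,-0.055,0,0,0,0],[-1,-1,-0.055,0,0,0,0]]}}

```text
clock: 3.78
tcp_pos: [488.0, -146.1, 289.3]
tool_rot: [0.656, 0.755, -0.002, 0.003]
force: [0.2, 1.3, -2.5]
grip_width: 59.6
gripper_force: 45.5
```

```bash
python3 go.py 509 -351 280 8.7
```

```text
t 3.775 [ 488.  -146.1  289.3] [ 0.6561  0.7547 -0.0018  0.003 ] cmd [-0.823  -0.0306  0.0428] [ 0.0007  0.0044 -0.0079]
```

Request:
{"op": "step_arm", "data": {"commands": [[-1,-0.25,-0.01,0,0.001,0.004,-0.008],[-1,-0.5,-0.02,0,0.001,0.004,-0.008],[-1,-0.7,-0.03,0.03,0.001,0.004,-0.008],[-1,-0.823,-0.031,0.043,0.001,0.004,-0.008],[-1,-0.823,-0.031,0.043,0.001,0.004,-0.008]]}}

```text
clock: 4.4
tcp_pos: [511.0, -346.1, 277.9]
tool_rot: [0.648, 0.761, -0.0, -0.002]
force: [0.0, 0.3, -2.1]
grip_width: 59.9
gripper_force: 45.4
```

```bash
python3 go.py 509 -351 184 8.7
```

```text
t 4.4 [ 511.  -346.1  277.9] [ 6.484e-01  7.613e-01 -4.000e-04 -1.900e-03] cmd [-0.0189 -0.0099  0.3757] [-0.0019 -0.0015  0.005 ]
```

Request:
{"op": "step_arm", "data": {"commands": [[-1,-0.019,-0.01,0.1,-0.002,-0.001,0.005],[-1,-0.019,-0.01,0.22,-0.002,-0.001,0.005],[-1,-0.019,-0.01,0.32,-0.002,-0.001,0.005],[-1,-0.019,-0.01,0.366,-0.002,-0.001,0.005],[-1,-0.019,-0.01,0.374,-0.002,-0.001,0.005]]}}

```text
clock: 5.03
tcp_pos: [509.8, -347.4, 184.0]
tool_rot: [0.65, 0.76, 0.001, -0.002]
force: [0.2, 0.0, -2.1]
grip_width: 59.9
gripper_force: 45.5
```

Request:
{"op": "step_arm", "data": {"commands": [[-1,0,0,0,0,0,0],[-1,0,0,0.004,0,0,0]]}}

```text
clock: 5.28
tcp_pos: [509.9, -348.8, 184.1]
tool_rot: [0.65, 0.76, 0.001, -0.0]
force: [0.3, -0.2, -2.9]
grip_width: 59.6
gripper_force: 45.5
```

```bash
python3 go.py 509 -351 184 8.7
```

```text
t 5.275 [ 509.9 -348.8  184.1] [ 6.501e-01  7.598e-01  1.100e-03 -2.000e-04] cmd [-0.0083 -0.0051  0.0002] [ 0.0009 -0.0012  0.0022]
```

Request:
{"op": "step_arm", "data": {"commands": [[-1,-0.008,-0.003,0,0,0,0],[-1,-0.008,-0.003,0.008,0,0,0],[-1,-0.008,-0.003,0.008,0,0,0]]}}

```text
clock: 5.65
tcp_pos: [509.2, -351.2, 183.1]
tool_rot: [0.65, 0.76, 0.001, -0.001]
force: [-3.0, 2.0, 12.2]
grip_width: 59.9
gripper_force: 46.9
```

Request:
{"op": "step_arm", "data": {"commands": [[0.7,0,0,0,0,0,0],[1,0,0,0,0,0,0],[1,0,0,0,0,0,0],[1,0,0,0,0,0,0]]}}

```text
clock: 6.15
tcp_pos: [509.0, -350.6, 180.7]
tool_rot: [0.65, 0.76, 0.001, -0.001]
force: [0.2, 0.7, -0.3]
grip_width: 85.7
gripper_force: 0.0
```

Request:
{"op": "step_arm", "data": {"commands": [[1,0,0,-0.1,0,0,0],[1,0,0,-0.3,0,0,0],[1,0,0,-0.5,0,0,0],[1,0.1,0,-0.6,0,0,0],[1,0.3,0,-0.6,0,0,0]]}}

```text
clock: 6.78
tcp_pos: [498.0, -278.7, 333.7]
tool_rot: [0.652, 0.759, 0.001, 0.002]
force: [0.2, 0.9, -0.8]
grip_width: 85.4
gripper_force: 0.0
```

```bash
python3 - <<'E'
from bench import capture
from h import *
import pickle
c=capture("wrist"); c={k:np.array(v) for k,v in c.items()}; pickle.dump(c,open("w2.pkl","wb")); cv2.imwrite("pics/w2.png",c["pixels"])
for p in((509,-351,6),(561,-206.5,6)):
    q=P(c)@np.r_[p,1]; print(q[:2]/q[2])
E
python3 go.py 577 309 330 8.7
```

```text
[316.19639966 299.89778338]
[404.46035522 152.20364936]
t 6.825 [ 497.  -269.3  331.9] [ 0.6482  0.7614  0.0032 -0.0038] cmd [2.2323 0.6849 0.0298] [-0.0001 -0.0064  0.0053]
```

View pics/w2.png

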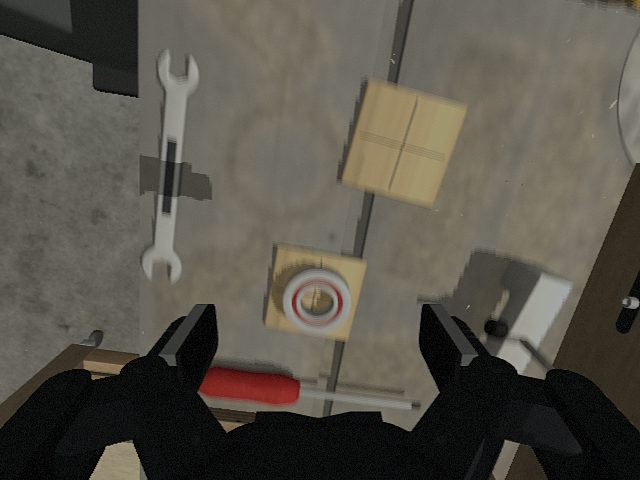

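Request:
{"op": "step_arm", "data": {"commands": [[1,0.25,0.08,0.03,0,-0.006,0.005],[1,0.5,0.16,0.03,0,-0.006,0.005],[1,0.75,0.23,0.03,0,-0.006,0.005],[1,1,0.31,0.03,0,-0.006,0.005],[1,1,0.31,0.03,0,-0.006,0.005]]}}

```text
clock: 7.45
tcp_pos: [535.9, -12.3, 324.2]
tool_rot: [0.65, 0.76, -0.001, 0.001]
force: [-0.9, -1.0, 0.3]
grip_width: 85.4
gripper_force: 0.0
```

Request:
{"op": "step_arm", "data": {"commands": [[1,0.25,0.08,0,0,0,0],[1,0.5,0.16,0,0,0,0],[1,0.75,0.23,0,0,0,0],[1,1,0.31,0,0,0,0],[1,1,0.31,0,0,0,0]]}}

```text
clock: 8.07
tcp_pos: [574.9, 246.0, 322.4]
tool_rot: [0.65, 0.76, -0.001, 0.001]
force: [0.4, 0.3, -0.1]
grip_width: 85.1
gripper_force: 0.0
```

```bash
python3 go.py 577 309 330 8.7
```

```text
t 8.075 [574.9 246.  322.4] [ 0.6504  0.7596 -0.001   0.0013] cmd [ 0.2475  0.0471 -0.0314] [0.0002 0.0021 0.0017]
```

Request:
{"op": "step_arm", "data": {"commands": [[1,0.15,0.03,-0.02,0,0.002,0.002],[1,0.247,0.047,-0.02,0,0.002,0.002],[1,0.247,0.047,0,0,0.002,0.002],[1,0.247,0.047,0,0,0.002,0.002]]}}

```text
clock: 8.57
tcp_pos: [577.9, 301.3, 321.6]
tool_rot: [0.655, 0.756, -0.003, 0.001]
force: [1.7, -0.4, -0.2]
grip_width: 85.3
gripper_force: 0.0
```

```bash
python3 - <<'E'
from bench import capture
from h import *
import pickle
c=capture("wrist"); c={k:np.array(v) for k,v in c.items()}; pickle.dump(c,open("w3.pkl","wb"))
t=capture("top"); t={k:np.array(v) for k,v in t.items()}; pickle.dump(t,open("t3.pkl","wb"))
a=c["pixels"][110:350,170:470]; a=cv2.resize(a,None,fx=1.6,fy=1.6,interpolation=3)
b=cv2.resize(t["pixels"][230:290,445:505],None,fx=5,fy=5,interpolation=3)
o=np.zeros((384,800,3),np.uint8); o[:,:480]=a; o[:300,490:790]=b; cv2.imwrite("pics/w3.png",o)
q=P(c)@np.r_[577,309,40,1]; print((q[:2]/q[2]-[170,110])*1.6)
E
python3 go.py 577 309 178 8.7
```

```text
[238.14675823 189.64105701]
t 8.675 [578.3 301.3 322.3] [ 0.6553  0.7554 -0.0019  0.0016] cmd [ 3.41e-02 -3.00e-04  5.77e-01] [-0.0005  0.0031 -0.0065]
```

View pics/w3.png

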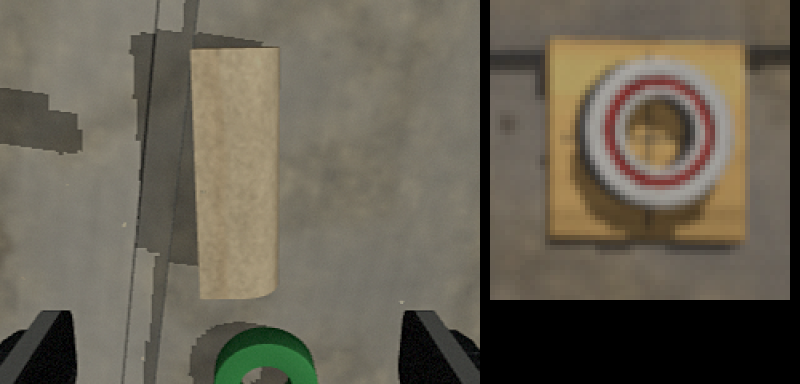

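```bash
python3 - <<'E'
from h import *
import pickle
c=pickle.load(open("w3.pkl","rb")); t=pickle.load(open("t3.pkl","rb")); T=t
q=[plane(c,np.array(p)/1.6-.19+[170,110],40) for p in((192,49),(279,47),(275,292),(201,298))]
print(np.round(q,1),np.mean(q,0), (-c["R"].T@c["t"]).round(1), c["R"].round(3).tolist())
f=lambda p:(np.array(p)-[490,0])/5-.4+[445,230]
print("bearing",plane(t,f((657,132)),22),"pad",plane(t,f((647.5,140)),6))
c1=pickle.load(open("w1.pkl","rb")); print("bearing w1",plane(c1,(316,230),16))
E
```

```text
[[548.1 368.5]
 [585.2 374.7]
 [602.4 259.9]
 [566.6 251.4]] [575.54944203 313.62167847] [567.3 376.3 289.8] [[0.99, 0.143, -0.002], [0.137, -0.944, 0.301], [0.041, -0.298, -0.954]]
bearing [ 511.69527278 -348.80323573] pad [ 509.04698801 -350.37790418]
bearing w1 [445.02626632 294.76564781]
```

Request:
{"op": "step_arm", "data": {"commands": [[1,0.04,0,0.05,0,0.003,-0.006],[1,0.04,0,0.25,0,0.003,-0.006],[1,0.04,0,0.45,0,0.003,-0.006],[1,0.04,0,0.56,0,0.003,-0.006],[1,0.04,0,0.56,0,0.003,-0.006]]}}

```text
clock: 9.3
tcp_pos: [575.1, 312.4, 179.5]
tool_rot: [0.651, 0.759, -0.002, -0.002]
force: [0.5, -1.0, 0.0]
grip_width: 85.8
gripper_force: 0.0
```

Request:
{"op": "step_arm", "data": {"commands": [[0,0,0,0,0,0,0],[-0.5,0,0,0,0,0,0],[-1,0,0,0,0,0,0],[-1,0,0,0,0,0,0],[-1,0,0,0,0,0,0]]}}

```text
clock: 9.93
tcp_pos: [577.1, 313.3, 184.2]
tool_rot: [0.651, 0.759, 0.002, -0.0]
force: [-0.9, 0.1, 6.4]
grip_width: 39.7
gripper_force: 42.6
```

```bash
python3 go.py 530.5 -54.3 250 8.7
```

```text
t 9.925 [577.1 313.3 184.2] [ 6.507e-01  7.593e-01  1.800e-03 -2.000e-04] cmd [-1.4237 -0.4089 -0.2679] [ 0.0015 -0.0017  0.0012]
```

Request:
{"op": "step_arm", "data": {"commands": [[-1,0,0,-0.15,0.001,-0.001,0],[-1,-0.02,-0.01,-0.34,0.001,-0.001,0],[-1,-0.25,-0.07,-0.36,0.001,-0.001,0],[-1,-0.48,-0.14,-0.36,0.001,-0.001,0],[-1,-0.71,-0.2,-0.36,0.001,-0.001,0]]}}

```text
clock: 10.55
tcp_pos: [553.8, 128.1, 272.8]
tool_rot: [0.65, 0.76, -0.0, -0.0]
force: [0.7, -0.7, -0.8]
grip_width: 39.2
gripper_force: 41.7
```

Request:
{"op": "step_arm", "data": {"commands": [[-1,-0.24,-0.07,0,0,0,0],[-1,-0.48,-0.14,0,0,0,0],[-1,-0.66,-0.19,0,0,0,0],[-1,-0.7,-0.2,0,0,0,0],[-1,-0.7,-0.2,0,0,0,0]]}}

```text
clock: 11.18
tcp_pos: [531.8, -51.2, 272.6]
tool_rot: [0.651, 0.759, -0.0, -0.0]
force: [0.4, -0.0, -0.3]
grip_width: 39.3
gripper_force: 41.7
```

```bash
python3 go.py 530.5 -54.3 193 8.7
```

```text
t 11.175 [531.8 -51.2 272.6] [ 6.512e-01  7.589e-01 -3.000e-04 -4.000e-04] cmd [-0.0116 -0.0067  0.3182] [-0.0006 -0.0002  0.0003]
```

Request:
{"op": "step_arm", "data": {"commands": [[-1,-0.012,-0.007,0.1,0,0,0],[-1,-0.012,-0.007,0.2,0,0,0],[-1,-0.012,-0.007,0.29,0,0,0],[-1,-0.012,-0.007,0.32,0,0,0],[-1,-0.012,-0.007,0.326,0,0,0]]}}

```text
clock: 11.8
tcp_pos: [530.6, -52.8, 190.7]
tool_rot: [0.65, 0.76, -0.0, -0.001]
force: [-0.9, 0.2, -1.3]
grip_width: 39.6
gripper_force: 41.7
```

Request:
{"op": "step_arm", "data": {"commands": [[-1,0,0,0,0,0,0],[-1,0,0,0.004,0,0,0],[-1,0,0,0.004,0,0,0]]}}

```text
clock: 12.18
tcp_pos: [530.5, -54.2, 190.3]
tool_rot: [0.651, 0.759, -0.0, -0.0]
force: [1.1, 0.1, 0.1]
grip_width: 39.5
gripper_force: 41.8
```

Request:
{"op": "step_arm", "data": {"commands": [[-1,0,0,0.006,0,0,0],[-1,0,0,0.012,0,0,0],[-1,0,0,0.012,0,0,0]]}}

```text
clock: 12.55
tcp_pos: [530.4, -54.3, 190.1]
tool_rot: [0.651, 0.759, 0.0, 0.0]
force: [-6.0, 1.5, 30.6]
grip_width: 39.4
gripper_force: 45.4
```

Request:
{"op": "step_arm", "data": {"commands": [[-1,0,0,-0.008,0,0,0],[0.3,0,0,-0.008,0,0,0],[1,0,0,-0.008,0,0,0],[1,0,0,-0.008,0,0,0],[1,0,0,-0.008,0,0,0]]}}

```text
clock: 13.18
tcp_pos: [530.2, -54.1, 188.5]
tool_rot: [0.651, 0.759, -0.001, -0.001]
force: [0.5, 0.2, 0.1]
grip_width: 85.3
gripper_force: 0.0
```

Request:
{"op": "step_arm", "data": {"commands": [[1,0,0,-0.15,0,0,0],[1,0,0,-0.35,0,0,0],[1,0.05,0,-0.52,0,0,0],[1,0.25,-0.02,-0.52,0,0,0],[1,0.5,-0.04,-0.52,0,0,0]]}}

```text
clock: 13.8
tcp_pos: [501.7, 67.8, 319.6]
tool_rot: [0.652, 0.758, 0.0, 0.0]
force: [0.7, 1.9, -0.9]
grip_width: 85.7
gripper_force: 0.0
```

```bash
python3 go.py 443 122 320 8.7
```

```text
t 13.8 [501.7  67.8 319.6] [6.521e-01 7.582e-01 1.000e-04 4.000e-04] cmd [ 0.2495 -0.1996 -0.0019] [ 0.0005  0.0003 -0.0011]
```

Request:
{"op": "step_arm", "data": {"commands": [[1,0.17,-0.14,0,0,0,-0.001],[1,0.25,-0.2,0,0,0,-0.001],[1,0.25,-0.2,0,0,0,-0.001],[1,0.25,-0.2,0,0,0,-0.001],[1,0.25,-0.2,0,0,0,-0.001]]}}

```text
clock: 14.42
tcp_pos: [443.5, 120.8, 318.9]
tool_rot: [0.651, 0.759, -0.0, -0.0]
force: [0.8, 0.2, -0.4]
grip_width: 85.5
gripper_force: 0.0
```

```bash
python3 - <<'E'
from bench import capture
from h import *
import pickle
c=capture("wrist"); c={k:np.array(v) for k,v in c.items()}; pickle.dump(c,open("w4.pkl","wb"))
t=capture("top"); t={k:np.array(v) for k,v in t.items()}; pickle.dump(t,open("t4.pkl","wb"))
o=np.zeros((480,800,3),np.uint8); o[:,:400]=c["pixels"][:,120:520]; o[:400,400:]=cv2.resize(t["pixels"][210:290,295:375],None,fx=5,fy=5,interpolation=3); cv2.imwrite("pics/w4.png",o)
for p in((443,122,20),(569.5,93.5,10)):
    q=P(c)@np.r_[p,1]; print(q[:2]/q[2]-[120,0])
E
python3 go.py 443 122 179 8.7
```

```text
[197.85012944 232.51149798]
[336.82296858 282.21483558]
t 14.525 [443.2 121.  318.9] [ 6.508e-01  7.592e-01 -5.000e-04 -3.000e-04] cmd [4.300e-03 5.000e-04 5.595e-01] [-0.0008  0.0002  0.001 ]
```

View pics/w4.png

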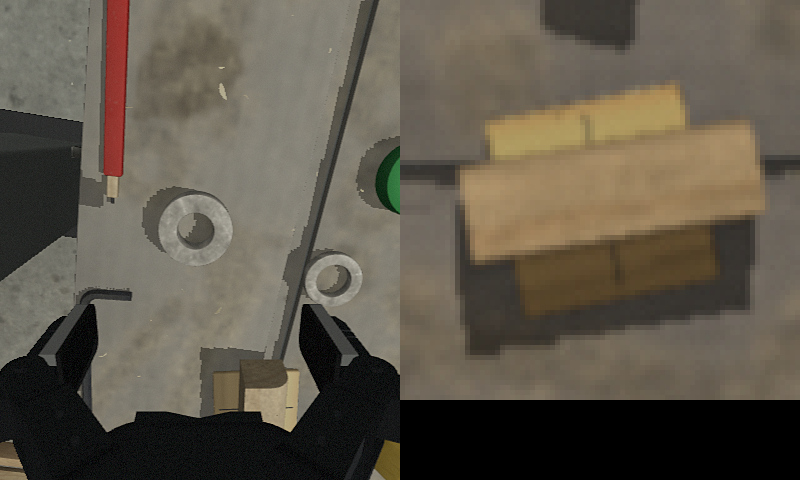

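```bash
python3 - <<'E'
from h import *
import pickle
t=pickle.load(open("t4.pkl","rb"));c=pickle.load(open("w4.pkl","rb"))
print("wood",plane(t,(212/5+294.6,191/5+209.6),46)," padL 530.5,-54.3")
print(plane(c,(315,230),20),plane(c,(453,279),10))
E
python3 go.py 442.3 122.8 178 8.7
```

```text
wood [531.66335149 -55.94830601]  padL 530.5,-54.3
[440.43207261 123.70782021] [565.41463629  95.92246049]
t 14.525 [443.2 121.  318.9] [ 6.508e-01  7.592e-01 -5.000e-04 -3.000e-04] cmd [ 0.0079 -0.0018  0.5635] [-0.0008  0.0002  0.001 ]
```

The wood lies within 2 mm of its pad's centre. The thick ring is at (195,230) in the left half of this picture. I'm picking it up.

Request:
{"op": "step_arm", "data": {"commands": [[1,0.008,-0.002,0.15,-0.001,0,0.001],[1,0.008,-0.002,0.35,-0.001,0,0.001],[1,0.008,-0.002,0.5,-0.001,0,0.001],[1,0.008,-0.002,0.55,-0.001,0,0.001],[1,0.008,-0.002,0.55,-0.001,0,0.001]]}}

```text
clock: 15.15
tcp_pos: [441.6, 123.1, 179.9]
tool_rot: [0.651, 0.759, -0.001, -0.0]
force: [-0.1, 0.5, 0.6]
grip_width: 85.7
gripper_force: 0.0
```

Request:
{"op": "step_arm", "data": {"commands": [[0,0,0,0,0,0,0],[-0.5,0,0,0,0,0,0],[-1,0,0,0,0,0,0],[-1,0,0,0,0,0,0],[-1,0,0,0,0,0,0]]}}

```text
clock: 15.78
tcp_pos: [441.7, 123.4, 181.9]
tool_rot: [0.651, 0.759, 0.0, 0.0]
force: [-0.5, -0.9, 6.6]
grip_width: 57.1
gripper_force: 43.0
```

```bash
python3 go.py 561 -206.7 300 8.7
```

```text
t 15.775 [441.7 123.4 181.9] [6.509e-01 7.591e-01 3.000e-04 1.000e-04] cmd [-1.3777  0.2705 -0.4726] [ 0.0004 -0.0002  0.0009]
```

Request:
{"op": "step_arm", "data": {"commands": [[-1,0,0,-0.15,0,0,0.001],[-1,0,0,-0.35,0,0,0.001],[-1,-0.22,0.043,-0.47,0,0,0.001],[-1,-0.46,0.09,-0.47,0,0,0.001],[-1,-0.7,0.137,-0.47,0,0,0.001]]}}

```text
clock: 16.4
tcp_pos: [503.0, -45.0, 299.5]
tool_rot: [0.651, 0.759, 0.001, 0.001]
force: [1.6, 0.6, -1.3]
grip_width: 57.3
gripper_force: 43.8
```

Request:
{"op": "step_arm", "data": {"commands": [[-1,-0.24,0.047,0,0,0,0],[-1,-0.48,0.094,0,0,0,0],[-1,-0.64,0.126,0,0,0,0],[-1,-0.67,0.132,0,0,0,0],[-1,-0.67,0.132,0,0,0,0]]}}

```text
clock: 17.02
tcp_pos: [559.9, -204.3, 298.4]
tool_rot: [0.651, 0.759, 0.0, -0.001]
force: [-0.7, 0.9, -1.3]
grip_width: 57.1
gripper_force: 43.8
```

```bash
python3 go.py 561 -206.5 189 8.7
```

```text
t 17.025 [ 559.9 -204.3  298.4] [ 6.515e-01  7.587e-01  1.000e-04 -7.000e-04] cmd [-0.0099  0.0034  0.4377] [-0.0005 -0.0008 -0.0001]
```

Request:
{"op": "step_arm", "data": {"commands": [[-1,-0.01,0.003,0.15,-0.001,-0.001,0],[-1,-0.01,0.003,0.3,-0.001,-0.001,0],[-1,-0.01,0.003,0.4,-0.001,-0.001,0],[-1,-0.01,0.003,0.435,-0.001,-0.001,0],[-1,-0.01,0.003,0.44,-0.001,-0.001,0]]}}

```text
clock: 17.65
tcp_pos: [561.4, -205.8, 189.0]
tool_rot: [0.651, 0.759, 0.0, 0.001]
force: [-0.2, -1.2, -1.6]
grip_width: 56.8
gripper_force: 43.8
```

Request:
{"op": "step_arm", "data": {"commands": [[-1,0,0,0.003,0,0,0],[-1,0,0,0.006,0,0,0],[-1,0,0,0.006,0,0,0]]}}

```text
clock: 18.02
tcp_pos: [561.7, -207.1, 188.1]
tool_rot: [0.651, 0.759, 0.0, 0.002]
force: [1.0, 0.1, 0.6]
grip_width: 56.9
gripper_force: 44.1
```

Request:
{"op": "step_arm", "data": {"commands": [[-1,0,0,0.004,0,0,0],[-1,0,0,0.006,0,0,0],[-1,0,0,0.006,0,0,0]]}}

```text
clock: 18.4
tcp_pos: [561.6, -207.2, 187.9]
tool_rot: [0.651, 0.759, 0.001, 0.002]
force: [-1.4, 1.4, 13.3]
grip_width: 56.6
gripper_force: 45.3
```

Contact, so I'll release and go to the thin ring.

Request:
{"op": "step_arm", "data": {"commands": [[-1,0,0,-0.003,0,0,0],[0.7,0,0,-0.003,0,0,0],[1,0,0,-0.003,0,0,0],[1,0,0,-0.003,0,0,0],[1,0,0,-0.003,0,0,0]]}}

```text
clock: 19.02
tcp_pos: [561.3, -207.0, 186.5]
tool_rot: [0.651, 0.759, 0.0, 0.001]
force: [0.7, -0.5, 0.2]
grip_width: 85.4
gripper_force: 0.0
```

Request:
{"op": "step_arm", "data": {"commands": [[1,0,0,-0.15,0,0,0],[1,0,0,-0.35,0,0,0],[1,0.05,0,-0.5,0,0,0],[1,0.25,0.04,-0.5,0,0,0],[1,0.5,0.08,-0.5,0,0,0]]}}

```text
clock: 19.65
tcp_pos: [562.1, -80.9, 312.4]
tool_rot: [0.652, 0.758, 0.001, 0.002]
force: [0.1, 0.9, 0.1]
grip_width: 85.2
gripper_force: 0.0
```

```bash
python3 go.py 568 94.5 315 8.7
```

```text
t 19.65 [562.1 -80.9 312.4] [6.525e-01 7.578e-01 5.000e-04 2.200e-03] cmd [ 0.6904  0.1277 -0.0119] [ 0.0023  0.0017 -0.0017]
```

Request:
{"op": "step_arm", "data": {"commands": [[1,0.24,0.045,0,0.002,0.002,-0.002],[1,0.48,0.09,0,0.002,0.002,-0.002],[1,0.66,0.123,0,0.002,0.002,-0.002],[1,0.69,0.128,0,0.002,0.002,-0.002],[1,0.69,0.128,0,0.002,0.002,-0.002]]}}

```text
clock: 20.27
tcp_pos: [567.3, 94.4, 311.2]
tool_rot: [0.65, 0.76, -0.0, -0.001]
force: [-0.3, -0.8, 0.6]
grip_width: 85.2
gripper_force: 0.0
```

```bash
python3 - <<'E'
from bench import capture
from h import *
import pickle
c=capture("wrist"); c={k:np.array(v) for k,v in c.items()}; pickle.dump(c,open("w5.pkl","wb"))
t=capture("top"); t={k:np.array(v) for k,v in t.items()}; pickle.dump(t,open("t5.pkl","wb"))
o=np.zeros((480,800,3),np.uint8); o[:,:400]=c["pixels"][:,120:520]; o[:400,400:]=cv2.resize(t["pixels"][195:275,367:447],None,fx=5,fy=5,interpolation=3); cv2.imwrite("pics/w5.png",o)
q=P(c)@np.r_[568,94.5,10,1]; print(q[:2]/q[2]-[120,0])
E
python3 go.py 568 94.5 178.5 8.7
```

```text
[199.44535807 233.68567304]
t 20.375 [567.4  92.4 311.5] [ 6.511e-01  7.590e-01 -5.000e-04 -6.000e-04] cmd [0.0077 0.0043 0.5318] [-0.0009 -0.0002  0.0005]
```

View pics/w5.png

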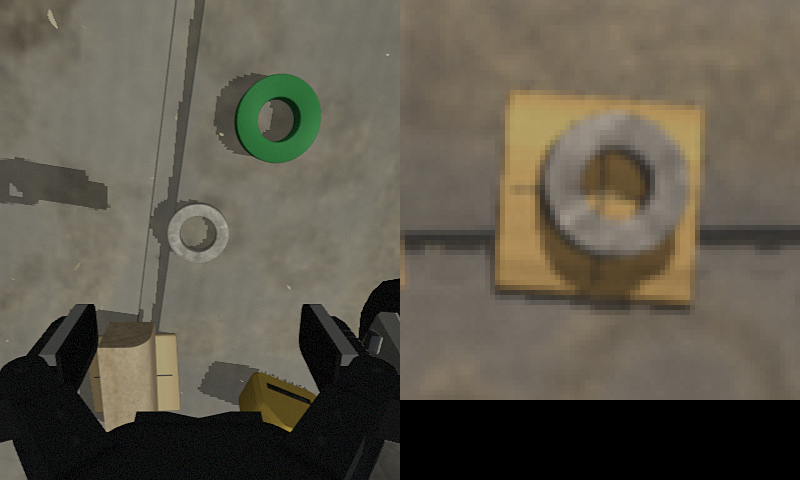

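```bash
python3 - <<'E'
from h import *
import pickle
t=pickle.load(open("t5.pkl","rb"))
f=lambda p:((p[0]-400)/5+366.6,p[1]/5+194.6)
print("ring",plane(t,f((616,184)),26),"pad",plane(t,f((601,197)),6))
E
```

```text
ring [ 564.48570977 -207.99611496] pad [ 561.00376507 -205.74766423]
```

Request:
{"op": "step_arm", "data": {"commands": [[1,0.009,0.004,0.15,-0.001,0,0],[1,0.009,0.004,0.35,-0.001,0,0],[1,0.009,0.004,0.48,-0.001,0,0],[1,0.009,0.004,0.525,-0.001,0,0],[1,0.009,0.004,0.53,-0.001,0,0]]}}

```text
clock: 21.0
tcp_pos: [568.1, 95.6, 178.9]
tool_rot: [0.651, 0.759, 0.0, -0.0]
force: [-0.5, 0.3, 1.2]
grip_width: 85.9
gripper_force: 0.0
```

Request:
{"op": "step_arm", "data": {"commands": [[0,0,0,0,0,0,0],[-0.5,0,0,0,0,0,0],[-1,0,0,0,0,0,0],[-1,0,0,0,0,0,0],[-1,0,0,0,0,0,0]]}}

```text
clock: 21.62
tcp_pos: [570.2, 96.8, 181.6]
tool_rot: [0.65, 0.76, 0.003, 0.002]
force: [1.7, 0.7, 12.8]
grip_width: 8.2
gripper_force: 37.5
```

The width of 8 mm means the grasp missed or the ring tipped. I'll look.

```bash
python3 - <<'E'
from bench import capture
from h import *
c=capture("wrist"); s=capture("scene")
o=np.zeros((480,800,3),np.uint8); o[:,:400]=c["pixels"][:,120:520]; o[:400,400:]=cv2.resize(s["pixels"][175:275,220:320],None,fx=4,fy=4,interpolation=3); cv2.imwrite("pics/w6.png",o)
E
```

```text
(no output)
```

View pics/w6.png

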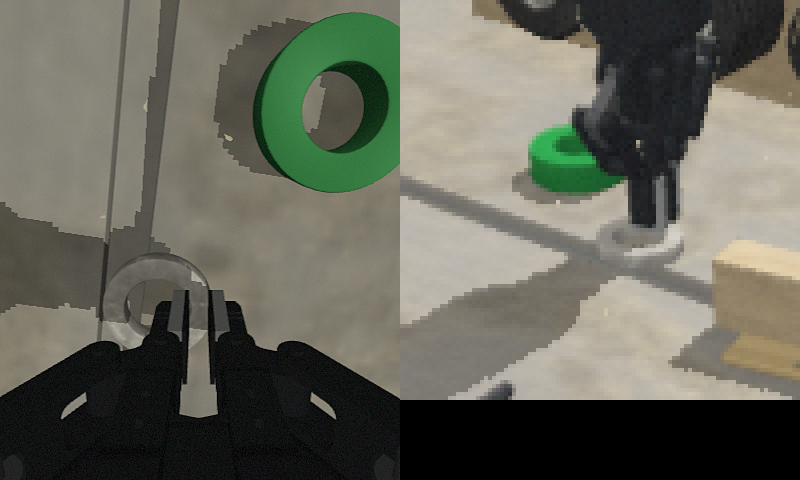

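One fingertip rode over the ring and is in the bore: the fingers hold the ring's +x wall, and the ring's centre is at about (155,300). I'll open a little, lift straight out and look again.

Request:
{"op": "step_arm", "data": {"commands": [[-0.65,0,0,0,0,0,0],[-0.65,0,0,0,0,0,0],[-0.65,0,0,-0.05,0,0,0],[-0.65,0,0,-0.1,0,0,0],[-0.65,0,0,-0.15,0,0,0]], "grip_force": 25}}

```text
clock: 22.35
tcp_pos: [567.5, 96.9, 217.1]
tool_rot: [0.65, 0.76, 0.0, -0.001]
force: [0.2, 0.4, -0.1]
grip_width: 15.1
gripper_force: 0.0
```

Request:
{"op": "step_arm", "data": {"commands": [[0.45,0,0,-0.2,0,0,0],[0.45,0,0,-0.38,0,0,0],[0.45,0,0,-0.38,0,0,0],[0.45,0,0,-0.38,0,0,0]]}}

```text
clock: 22.85
tcp_pos: [567.3, 97.0, 311.3]
tool_rot: [0.65, 0.76, 0.001, -0.001]
force: [-0.6, 0.3, -0.6]
grip_width: 62.1
gripper_force: 0.0
```

```bash
python3 - <<'E'
from bench import capture
from h import *
import pickle
c=capture("wrist"); c={k:np.array(v) for k,v in c.items()}; pickle.dump(c,open("w7.pkl","wb"))
t=capture("top"); t={k:np.array(v) for k,v in t.items()}
o=np.zeros((480,800,3),np.uint8); o[:,:400]=c["pixels"][:,120:520]; o[:400,400:]=cv2.resize(t["pixels"][195:275,225:305],None,fx=5,fy=5,interpolation=3); cv2.imwrite("pics/w7.png",o)
pickle.dump(t,open("t7.pkl","wb"))
E
python3 go.py 568 94.5 315 8.7
```

```text
t 22.95 [567.2  96.9 310.3] [ 6.501e-01  7.599e-01 -3.000e-04 -1.500e-03] cmd [-0.01    0.0017 -0.019 ] [-0.0015 -0.0012  0.0023]
```

View pics/w7.png

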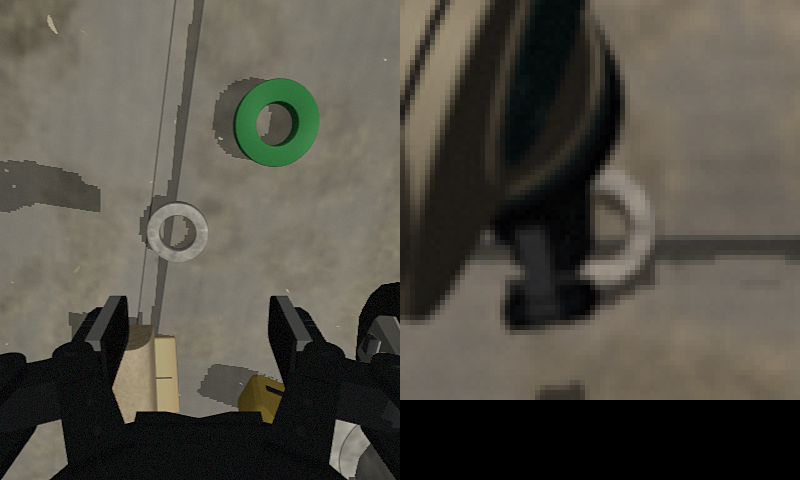

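```bash
python3 - <<'E'
from h import *
import pickle
a=pickle.load(open("w5.pkl","rb"));b=pickle.load(open("w7.pkl","rb"))
print(plane(a,(318.5,233),10),plane(b,(297.5,231.5),10))
E
python3 go.py 549 96.5 190 8.7
```

```text
[567.15552219  94.94826034] [550.52174314  96.65699195]
t 22.95 [567.2  96.9 310.3] [ 6.501e-01  7.599e-01 -3.000e-04 -1.500e-03] cmd [ 0.0087 -0.0709  0.4812] [-0.0015 -0.0012  0.0023]
```

The ring lies flat, now at crop (177,231), which is (551, 96.5). I'll go in with the fingers preset to 62 mm, lower than before.

Request:
{"op": "step_arm", "data": {"commands": [[0.45,0.008,-0.064,0.1,-0.001,-0.001,0.002],[0.45,0.008,-0.064,0.25,-0.001,-0.001,0.002],[0.45,0.008,-0.064,0.38,-0.001,-0.001,0.002],[0.45,0.008,-0.064,0.44,-0.001,-0.001,0.002],[0.45,0.008,-0.064,0.44,-0.001,-0.001,0.002]]}}

```text
clock: 23.58
tcp_pos: [551.2, 96.1, 200.1]
tool_rot: [0.651, 0.759, -0.0, -0.0]
force: [-0.0, 0.3, -0.6]
grip_width: 61.8
gripper_force: 0.0
```

```bash
python3 - <<'E'
from bench import capture
from h import *
c=capture("wrist"); s=capture("scene")
o=np.zeros((480,800,3),np.uint8); o[:,:400]=c["pixels"][:,120:520]; o[:400,400:]=cv2.resize(s["pixels"][175:275,220:320],None,fx=4,fy=4,interpolation=3); cv2.imwrite("pics/w8.png",o)
E
python3 go.py 551 96.5 175 8.7
```

```text
t 23.675 [552.1  96.2 201.8] [0.6514 0.7587 0.0008 0.0009] cmd [ 0.0019 -0.0044  0.1072] [0.0015 0.0001 0.    ]
```

View pics/w8.png

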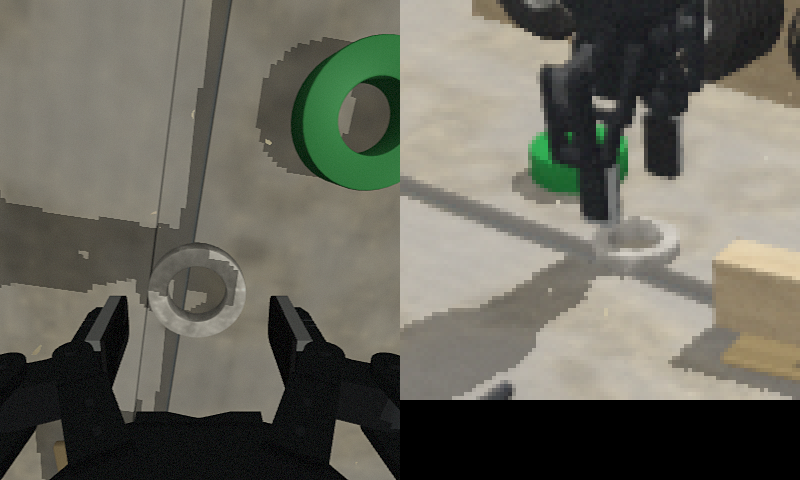

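The ring (197,290) sits midway between the fingers. I'm lowering in steps.

Request:
{"op": "step_arm", "data": {"commands": [[0.45,0,0,0.05,0,0,0],[0.45,0,0,0.09,0,0,0],[0.45,0,0,0.102,0,0,0],[0.45,0,0,0.102,0,0,0]]}}

```text
clock: 24.18
tcp_pos: [551.7, 96.3, 175.5]
tool_rot: [0.651, 0.759, 0.0, 0.0]
force: [-0.8, 0.2, 0.6]
grip_width: 62.2
gripper_force: 0.0
```

Request:
{"op": "step_arm", "data": {"commands": [[0.45,0,0,0.004,0,0,0],[0.45,0,0,0.008,0,0,0],[0.45,0,0,0.008,0,0,0]]}}

```text
clock: 24.55
tcp_pos: [551.7, 96.4, 173.8]
tool_rot: [0.651, 0.759, 0.001, 0.001]
force: [-0.9, -0.2, 0.0]
grip_width: 61.5
gripper_force: 0.0
```

Request:
{"op": "step_arm", "data": {"commands": [[0.45,0,0,0.004,0,0,0],[0.45,0,0,0.01,0,0,0],[0.45,0,0,0.01,0,0,0]]}}

```text
clock: 24.92
tcp_pos: [551.7, 96.4, 171.1]
tool_rot: [0.651, 0.759, 0.001, 0.0]
force: [0.4, -0.6, -0.3]
grip_width: 62.0
gripper_force: 0.0
```

Request:
{"op": "step_arm", "data": {"commands": [[0.3,0,0,0,0,0,0],[0.15,0,0,0,0,0,0],[0.05,0,0,0,0,0,0],[-0.1,0,0,0,0,0,0],[-0.1,0,0,0,0,0,0]]}}

```text
clock: 25.55
tcp_pos: [551.6, 96.3, 171.6]
tool_rot: [0.651, 0.759, 0.001, 0.0]
force: [-1.9, 0.7, 5.9]
grip_width: 48.0
gripper_force: 25.5
```

Request:
{"op": "step_arm", "data": {"commands": [[-0.5,0,0,0,0,0,0],[-1,0,0,-0.05,0,0,0],[-1,0,0,-0.15,0,0,0],[-1,0,0,-0.3,0,0,0],[-1,0,0,-0.45,0,0,0]], "grip_force": 30}}

```text
clock: 26.18
tcp_pos: [551.6, 96.4, 285.2]
tool_rot: [0.651, 0.759, 0.001, 0.001]
force: [0.2, -0.1, -0.1]
grip_width: 48.0
gripper_force: 31.4
```

```bash
python3 go.py 563 -207.5 290 8.7
```

```text
t 26.175 [551.6  96.4 285.2] [6.513e-01 7.588e-01 6.000e-04 7.000e-04] cmd [-1.2086 -0.1389 -0.019 ] [0.0011 0.0002 0.0001]
```

Request:
{"op": "step_arm", "data": {"commands": [[-1,-0.2,-0.023,-0.02,0.001,0,0],[-1,-0.4,-0.046,-0.02,0.001,0,0],[-1,-0.6,-0.069,-0.02,0.001,0,0],[-1,-0.8,-0.092,-0.02,0.001,0,0],[-1,-0.97,-0.11,-0.02,0.001,0,0]]}}

```text
clock: 26.8
tcp_pos: [561.0, -149.7, 289.4]
tool_rot: [0.652, 0.758, -0.0, 0.001]
force: [0.6, 0.5, -1.0]
grip_width: 48.4
gripper_force: 31.4
```

Request:
{"op": "step_arm", "data": {"commands": [[-1,-0.15,-0.018,0,0,0,0],[-1,-0.23,-0.028,0,0,0,0],[-1,-0.24,-0.029,0,0,0,0],[-1,-0.24,-0.029,0,0,0,0],[-1,-0.24,-0.029,0,0,0,0]]}}

```text
clock: 27.42
tcp_pos: [563.4, -205.9, 288.5]
tool_rot: [0.65, 0.76, 0.0, -0.001]
force: [-0.4, 0.8, -0.7]
grip_width: 47.9
gripper_force: 31.4
```

```bash
python3 - <<'E'
from bench import capture
from h import *
import pickle
c=capture("wrist"); c={k:np.array(v) for k,v in c.items()}; pickle.dump(c,open("w9.pkl","wb"))
cv2.imwrite("pics/w9.png",cv2.resize(c["pixels"][120:420,140:500],None,fx=2,fy=2,interpolation=3))
for p in((563,-207.5,26),(561,-206,6)):
    q=P(c)@np.r_[p,1]; print((q[:2]/q[2]-[140,120])*2)
E
python3 go.py 563 -207.5 201 8.7
```

```text
[353.92696455 261.92511986]
[349.49769961 240.62641648]
t 27.475 [ 563.4 -206.2  288.6] [ 6.504e-01  7.596e-01  3.000e-04 -5.000e-04] cmd [-0.0055 -0.0024  0.3503] [-0.0001 -0.0008  0.0017]
```

View pics/w9.png

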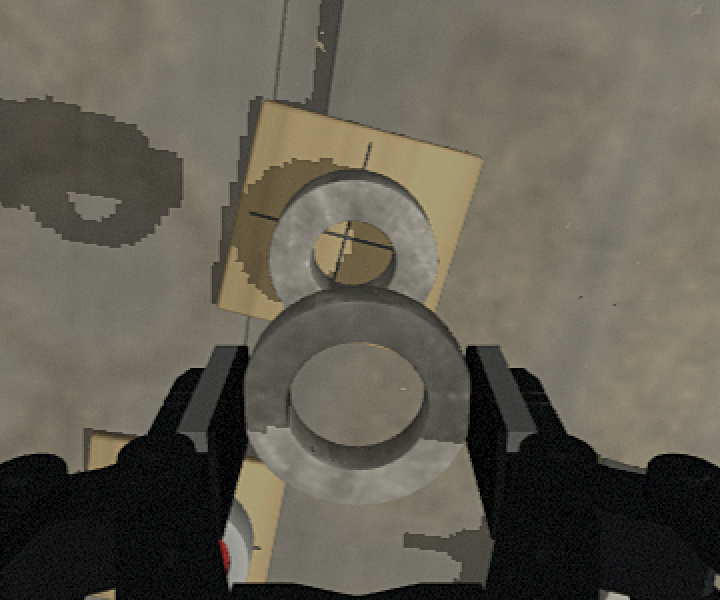

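```bash
python3 - <<'E'
from h import *
import pickle
c=pickle.load(open("w9.pkl","rb"))
g=lambda p:np.array(p)/2-.25+[140,120]
# top-face outer ellipse: left,right,bottom extents and bore
print("held",plane(c,g((357,396)),127),"thick",plane(c,g((353.5,256)),26),"thickbore",plane(c,g((355,253)),26))
E
```

```text
held [ 563.23732985 -203.21527397] thick [ 562.31362032 -205.20412847] thickbore [ 562.66288038 -204.03181411]
```

In the wrist view the held ring and the thick ring line up within 2 mm. I'm lowering.

Request:
{"op": "step_arm", "data": {"commands": [[-1,-0.006,-0.003,0.1,0,-0.001,0.001],[-1,-0.006,-0.003,0.22,0,-0.001,0.001],[-1,-0.006,-0.003,0.32,0,-0.001,0.001],[-1,-0.006,-0.003,0.352,0,-0.001,0.001],[-1,-0.006,-0.003,0.352,0,-0.001,0.001]]}}

```text
clock: 28.1
tcp_pos: [562.6, -209.1, 200.7]
tool_rot: [0.652, 0.758, -0.001, 0.0]
force: [-0.6, -0.3, -0.2]
grip_width: 47.7
gripper_force: 31.4
```

Request:
{"op": "step_arm", "data": {"commands": [[-1,0,0,0.004,0,0,0],[-1,0,0,0.006,0,0,0],[-1,0,0,0.006,0,0,0]]}}

```text
clock: 28.48
tcp_pos: [562.7, -209.5, 199.7]
tool_rot: [0.652, 0.758, -0.0, 0.001]
force: [0.1, 0.2, -0.2]
grip_width: 47.7
gripper_force: 31.4
```

Request:
{"op": "step_arm", "data": {"commands": [[-1,0.008,0.001,0.002,0,0,0],[-1,0.008,0.001,0.006,0,0,0],[-1,0.008,0.001,0.008,0,0,0],[-1,0.008,0.001,0.008,0,0,0]]}}

```text
clock: 28.98
tcp_pos: [562.5, -207.3, 197.7]
tool_rot: [0.652, 0.758, -0.0, 0.0]
force: [-0.7, 1.9, 4.9]
grip_width: 47.6
gripper_force: 31.8
```

Touching. I'll open to a limited width and rise.

Request:
{"op": "step_arm", "data": {"commands": [[0.25,0,0,0,0,0,0],[0.45,0,0,0,0,0,0],[0.6,0,0,0,0,0,0],[0.6,0,0,0,0,0,0]]}}

```text
clock: 29.48
tcp_pos: [562.4, -207.5, 197.1]
tool_rot: [0.652, 0.758, -0.001, 0.001]
force: [0.5, 0.2, -1.2]
grip_width: 68.4
gripper_force: 0.0
```

Request:
{"op": "step_arm", "data": {"commands": [[0.6,0,0,-0.08,0,0,0],[0.6,0,0,-0.25,0,0,0],[0.6,0,0,-0.5,0,0,0],[0.6,0.2,0,-0.6,0,0,0],[0.6,0.4,0,-0.6,0,0,0]]}}

```text
clock: 30.1
tcp_pos: [547.9, -108.4, 350.9]
tool_rot: [0.653, 0.758, 0.001, 0.003]
force: [-0.7, 0.4, -1.1]
grip_width: 68.1
gripper_force: 0.0
```

Request:
{"op": "step_arm", "data": {"commands": [[0.6,0.25,-0.2,0,0,0,0],[0.6,0.5,-0.4,0,0,0,0],[0.6,0.7,-0.4,0,0,0,0],[0.6,0.7,-0.4,0,0,0,0],[0.6,0.7,-0.4,0,0,0,0]]}}

```text
clock: 30.72
tcp_pos: [422.0, 50.8, 347.7]
tool_rot: [0.651, 0.759, 0.0, 0.001]
force: [0.8, -0.5, 0.7]
grip_width: 68.7
gripper_force: 0.0
```

```bash
python3 - <<'E'
from bench import capture,readout
from h import *
import pickle
t=capture("top"); s=capture("scene"); t={k:np.array(v) for k,v in t.items()}; pickle.dump(t,open("t9.pkl","wb"))
o=np.zeros((600,800,3),np.uint8); o[:320]=cv2.resize(t["pixels"][200:280,305:505],None,fx=4,fy=4,interpolation=3); o[325:,:]=cv2.resize(s["pixels"][230:340,290:510],(800,400),interpolation=3)[:275]; cv2.imwrite("pics/f.png",o)
print(readout.observe()["clock"])
E
```

```text
30.825
```

View pics/f.png

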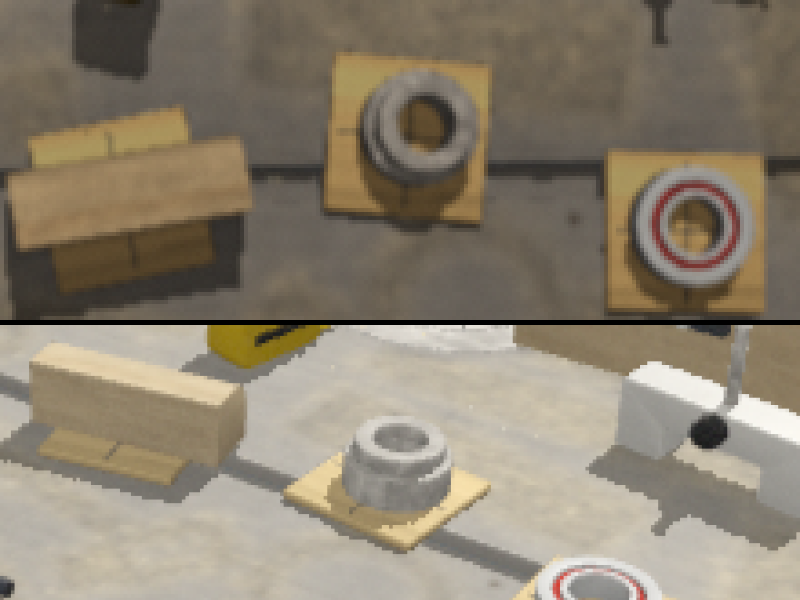

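```bash
python3 - <<'E'
from h import *
import pickle
t=pickle.load(open("t9.pkl","rb"))
g=lambda p:np.array(p)/4-.375+[305,200]
print("thin",plane(t,g((427.5,122)),36),"thick t5 564.5 -208")
print("bearing",plane(t,g((696,226)),22),"pad 509,-350.5; wood",plane(t,g((130,193)),46))
E
```

```text
thin [ 566.08883426 -209.43138694] thick t5 564.5 -208
bearing [ 511.41629351 -350.09358249] pad 509,-350.5; wood [531.50878857 -56.19632235]
```

All four parts measure within about 4 mm of where they belong: thin on thick about 2 mm, bearing about 2.5 mm, wood about 2 mm, thick ring about 4 mm. They lie flat, and the arm is clear.

```bash
python3 -c "
from bench import env
print(env.finish_job())"
```

```text
the job is handed in; nothing more can be done
None
```

The kit is set out and handed in at about 31 s: bearing on the right pad (gauge behind), wood on the left pad (tape behind), thick ring on the middle pad with the thin ring on top, all about 4 mm or less off centre by the top camera; the thin ring's first grasp slipped and was redone, and hand-in returned no verdict.

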